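# Refit the filter cassette in the bench dust extractor

### The arm

A 6-joint arm with a two-finger parallel gripper is mounted at the origin on a cart in front of the work surface, level with it; the furniture and walls round the work are solid. World frame = base frame: x ahead of the robot, y to its left, z up, the work surface at z = 0. Lengths are in mm, angles in degrees, forces in N, time in s.
With the tool pointing down it reaches from about 350 to 850 mm from the base axis. Payload 8.1 kg.
Tool frame: the origin (TCP) lies between the finger pads; the fingertips stand 25 mm ahead of it and the grasp point (between the pads) lies 6 mm ahead of it (r.tcp_to_tips is the distance from the TCP to the fingertips, in mm); z points along the fingers, y is the line along which they close (so a half turn about z gives the same grasp; the last joint's range is limited). The gripper opens to 85 mm and grips with 20 to 120 N. Pads are 22 mm wide; open, the fingers measure 114 mm over their backs; the gripper's body (76 mm by 85 mm) begins 54 mm behind the grasp point. The pads swing forward as they close: fully open they stand 13 mm farther back than shut.
Start: joints at [-78.404, 7.471, 85.268, -0, 87.261, -4.893], TCP at [170.326, -575.321, 256.292] pointing down, gripper open.
Joint ranges: [-169.43, 169.43], [-51.17, 129.36], [1.28, 143.12], [-76.62, 256.62], [0, 156.53], [-152.29, 152.29]. Speed limits (degrees/s): [136.94, 136.94, 159.86, 180, 180, 180].

### API

Orientations are given as [roll, pitch, yaw] about the fixed x, y, z axes, in that order (R = Rz(yaw) Ry(pitch) Rx(roll)).
In Python, from bench import r gives the robot as it stands.
- The arm moves only by the tool apply_moves, never from a script. Its arguments are lists of equal length, an entry for each row: "angular": the turn, a rotation vector about the world's x, y, z in units of 8 degrees (1.0 is 8 degrees), a list of three; "travel": the shift along the world's x, y, z in units of 40 mm (1.0 is 40 mm), a list of three; "jaw": the opening, from 0 (shut) to 1 (fully open). A call has 1 to 20 rows; each row shifts and turns the commanded pose from where the row before left it; what a row does not reach is not made up. A row lasts 1/8 s, in which the tool goes at most 62.5 mm and 10.7 degrees, less where a joint would pass 70% of its speed; a pose out of reach is approached as far as the arm can. A call is refused whole if a number of a shift passes 1 or a number of a turn 1, either way. A call with a gripper value outside its range is refused whole. The fingers move at their own pace and stop on an object; "force" is the grip in N (left out, the last holds). Time passes only in rows, so rows that do not move let the fingers close. It gives the time, the measured TCP pose, the force, the opening and the grip force at its end, in the units of the state.
- r.sense(): the state, without advancing time (a new reading comes with each control period).
- r.snapshot(name): name is "scene" or "side" or "wrist"; returns a dict with "color" (420x560x3 uint8, red, green, blue), "fx", "fy", "cx", "cy" (pixels), "R" (3x3) and "t" (3): a world point X has camera coordinates R X + t; the wrist camera has in their place "mount" (4x4, takes a point from camera to tool coordinates, whose origin is the TCP and whose axes are the flange's). Camera axes: x right, y down, z forward; pixel columns grow to the right and rows downward; lengths in mm; the calibration is good to about 2 mm. A picture is of the moment at which its call begins: read the wrist's pose just before it. There is no depth.
- r.hand_in(): hands the job in; it is judged then, once.
The state is a dict: "time": time; "joint_pos": joint angles; "qd": joint speeds; "joint_efforts": joint torques, N m; "tool_pos": TCP position; "tcp_rot": TCP orientation; "ft_force": force on the tool from outside, world axes, zero at the start; "wrist_torque": the same for the moment, N m; "finger_gap": finger opening in mm; "grip_force": force on a finger pad.
Only numpy, scipy, OpenCV 4.12 (cv2) and the standard library are available. Lean on these libraries where they do the work, as an engineer would, in place of code of your own. Each camera call takes 0.05 s, during which the arm holds its last target. There are 200 camera calls.

### The job

Put the cleaned filter cassette back into the bench dust extractor: it is longer than the opening, so feed one end, tilted, under the wide flange nearest the robot and let the other end down through the opening until the cassette lies flat on the ledges inside. Then push the thumb slide on the wide flange fully forward, so that it drives the cassette home under the narrow far flange and holds it there. Leave the other things on the desk where they are.

Things in the scene. Friction and masses are not known exactly. Their poses are not given: they have to be found in the camera images.
- extractor: Low grey metal box fixed to the desk, open on top: 214 mm long (x), 162 wide, 76 high. Origin: on the desk under the centre of the opening; x points from the wide flange (robot's side) to the narrow flange (far side), z up. Opening: x -75 to +75 mm, y -69 to +69 mm between plain side walls. Level ledges all round inside, 44 mm above the desk (10 mm wide at the sides), open well between.
- pocket (a point): On the near ledge, straight below the edge of the wide flange (x = -75 mm, 44 mm above the desk in the extractor's frame). Both end flanges are 4 mm thick, undersides 72 mm and tops 76 mm above the desk: a pocket 28 mm high over the ledge at each end. The near pocket reaches back from here to the slide's blade, 40 mm when the slide is fully back; the far pocket is only 14 mm deep.
- seat (a point): Fixed to the extractor at ledge height (44 mm above the desk), 3 mm beyond the centre of the opening along its x: where the cassette's origin lies when the cassette is flat on the ledges with its far edge against the wall of the far pocket (x = +89 mm).
- cassette: Loose flat panel, 172 mm long (its x), 126 wide (y), 12 thick, bright metal frame and wire grid over a dark core, alike at both ends, 0.2 to 0.45 kg, centre of mass in its middle. Origin: centre of its underside, z up. Starts flat on the desk, handle up. The handle is a bar along its x, 80 mm long, 10 wide (y), 8 high, on legs 6 mm thick at x = -37 and +37 mm; 30 mm clear below the bar.
- handle (a point): Centre of the cassette's handle bar, 46 mm above the middle of its underside.
- tab (a point): Middle of the top of the thumb slide's tab, 94 mm above the desk: a black block 12 mm thick (along the extractor's x), 32 mm wide (y), standing 17 mm up from the wide flange. It moves with the slide, from x = -112 mm in the extractor's frame (fully back) to -82 mm (fully forward).
- slide (a joint): Travel of the thumb slide along the extractor's +x, m: 0 fully back (robot's side), 0.0305 fully forward; starts within 5 mm of fully back. Moves stiffly (about 3 N) and stays where left. Its upright blade (100 mm wide, in the near pocket) pushes the cassette's near edge; blade front at x = -115 mm plus the travel. With the cassette home the slide reaches its end with 1.5 mm to spare.
- dust_brush: Bystander: a thin soft brush, 150 mm long, lying between the extractor and the cassette. Origin: its underside.
- blower: Bystander: a black rubber blower bulb with a red nozzle, 134 x 64 x 59 mm, on the left of the desk.
- pin_jar: Bystander: a small clear jar of pins with a white lid, 48 mm across, left of the extractor.
- tweezers: Bystander: fine tweezers, 117 mm long, lying beyond the extractor.

How it is judged (in metres and radians):
On the way:
1. the cassette lies flat on the ledges inside the opening (z of cassette in the frame of extractor between 0.04 and 0.05 m and horizontal distance between cassette and seat below 0.045 m and angle between cassette's own z axis and vertical below 0.06 rad), for 0.05 s.
At the end, for the whole second after the job is handed in: The cassette lies flat on the ledges inside the extractor (tilt under 0.04 rad, underside within 4 mm of the ledges), its far edge under the narrow flange and within 5 mm of the far wall, the thumb slide within 3.5 mm of its forward end, the cassette at rest and released (z of cassette in the frame of extractor between 0.04 and 0.048 m and x of cassette in the frame of seat above -0.005 m and horizontal distance between cassette and seat below 0.01 m and angle between cassette's own z axis and vertical below 0.04 rad and value of joint slide above 0.027 m and linear speed of cassette below 0.01 m/s); the robot touches nothing.
It fails at once if a bystander was pushed more than 4 cm from its place (distance of any of dust_brush, blower, pin_jar, tweezers from where it was at the start of the episode above 0.04 m).
It also fails if it takes over 54 s, if anything falls off the work surface, if the arm or the gripper's body presses on something with over 40 N, if the wrist force passes 120 N, or if a joint passes its speed limit or range.

## Working session

There is one attempt and no reset: what is moved stays moved. The work goes in short steps, Python scripts to look and compute and a tool call to move; the robot and the scene stay as the last step left them, time stands still between calls to the robot, and variables do not carry over. Pictures are saved under pics/ and viewed, at most 10 in all, crops included, and the job is handed in when it is done.

Besides the shell and the picture viewer there is one more tool, called after "Request:" as name(argument=value, ...) on one line, values as JSON. apply_moves: Moves the arm, as the interface text tells. Its arguments: {"type":"object","properties":{"angular":{"type":"array"},"travel":{"type":"array"},"jaw":{"type":"array"},"force":{"type":"number"}},"required":["angular","travel","jaw"]}

```bash
mkdir -p pics; ls; python3 - <<'E'
from bench import r
import cv2,pickle
d={}
for n in("scene","side","wrist"):
    s=r.snapshot(n); d[n]=s; cv2.imwrite(f"pics/{n}0.png",s["color"][:,:,::-1])
    print(n,{k:(v if k!="color" else 0) for k,v in s.items()})
pickle.dump(d,open("d0.pkl","wb"))
print(r.sense(), r.tcp_to_tips)
E
```

```text
pics
scene {'color': 0, 'fx': 506.88620909503646, 'fy': 506.88620909503646, 'cx': 283.97822720583287, 'cy': 209.51819717491978, 'R': array([[-0.63511909, -0.77230526, -0.01297446],
       [-0.5277273 ,  0.44612919, -0.72282269],
       [ 0.56402805, -0.45223151, -0.69091174]]), 't': array([385.51646663, 362.33863997, 918.94587027])}
side {'color': 0, 'fx': 383.18561855093316, 'fy': 383.18561855093316, 'cx': 278.47565495263683, 'cy': 210.01004172244643, 'R': array([[-0.92939366, -0.36824486,  0.02496283],
       [-0.18790285,  0.41385602, -0.89073886],
       [ 0.31767899, -0.83253764, -0.45382942]]), 't': array([570.56104452, 177.2995138 , 805.91000246])}
wrist {'color': 0, 'fx': 298.16989186853004, 'fy': 298.16989186853004, 'cx': 274.8098359603515, 'cy': 212.05370021210243, 'mount': array([[-1.08151887e-04, -9.48833183e-01, -3.15777736e-01,
         8.21427402e+01],
       [ 9.99999207e-01,  2.93634805e-04, -1.22479264e-03,
         4.55016962e-01],
       [ 1.25484724e-03, -3.15777618e-01,  9.48832399e-01,
        -1.17216044e+02],
       [ 0.00000000e+00,  0.00000000e+00,  0.00000000e+00,
         1.00000000e+00]])}
{'time': 0.15, 'joint_pos': array([-7.84072517e+01,  7.50529301e+00,  8.53155959e+01,  2.08892582e-04,
        8.72592352e+01, -4.89331671e+00]), 'qd': array([ 0.13007665, -0.15879802, -0.13490543,  0.04766316, -0.00182876,
        0.12220181]), 'joint_efforts': array([ 4.77242429e-04, -5.70066190e+01, -5.01156414e+01, -1.66869231e-04,
        9.62899416e-03, -2.18417092e-06]), 'tool_pos': array([ 170.21341892, -574.95735945,  255.47784277]), 'tcp_rot': array([-1.79920186e+02, -7.04252192e-03,  1.64860499e+01]), 'ft_force': array([-0.6670549 , -0.70221253, -0.10217729]), 'wrist_torque': array([ 0.0029249 , -0.02254309,  0.05885171]), 'grip_force': 0.0, 'finger_gap': 85.36090592864304} 25.0
```

View pics/scene0.png

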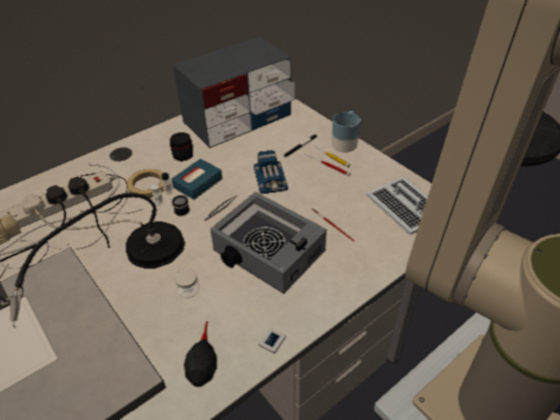

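View pics/side0.png

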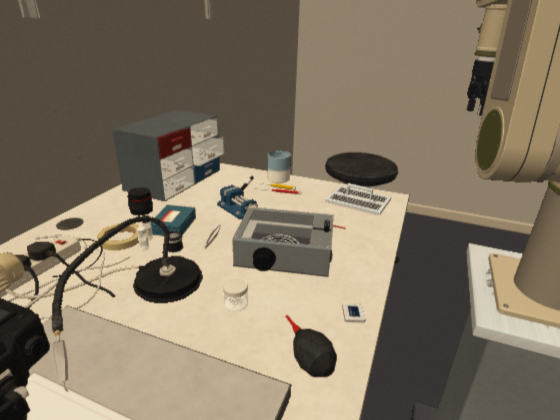

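The scene shows the extractor at about (268,240) and the cassette at about (402,203), partly hidden by the arm. In the side view they are at (287,238) and (358,199). I'll enlarge these.

```bash
python3 - <<'E'
import cv2,pickle,numpy as np
d=pickle.load(open("d0.pkl","rb"))
def crop(n,x,y,w,h,f):
    return cv2.resize(np.clip(d[n]["color"][y:y+h,x:x+w,::-1]*1.5,0,255).astype(np.uint8),None,fx=f,fy=f,interpolation=cv2.INTER_CUBIC)
a=crop("scene",205,185,130,110,3); b=crop("scene",360,165,80,75,4);
c=crop("side",225,195,120,90,3); e=crop("side",320,180,80,40,5)
im=np.zeros((600,800,3),np.uint8)
for q,x,y in((a,0,0),(b,400,0),(c,0,330),(e,400,330)):
    im[y:y+q.shape[0],x:x+q.shape[1]]=q[:600-y,:800-x]
cv2.imwrite("pics/c1.png",im)
E
```

```text
(no output)
```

View pics/c1.png

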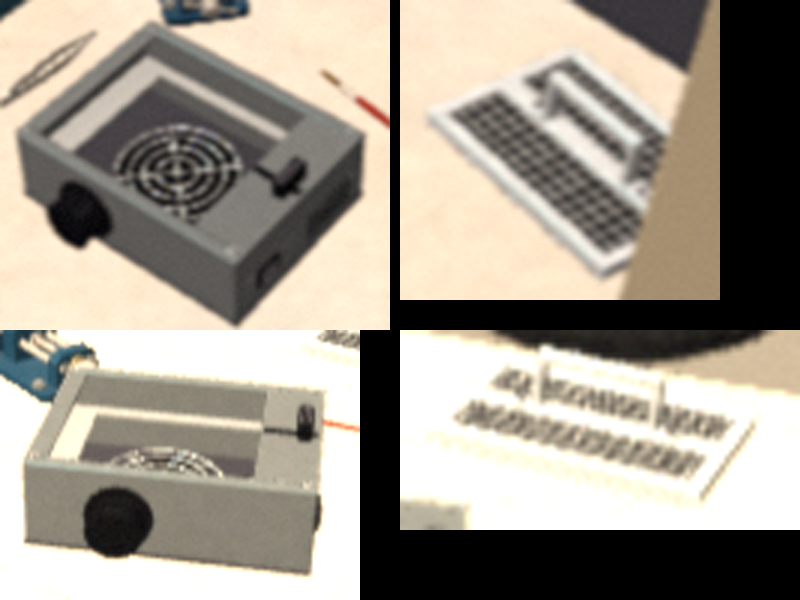

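View pics/wrist0.png

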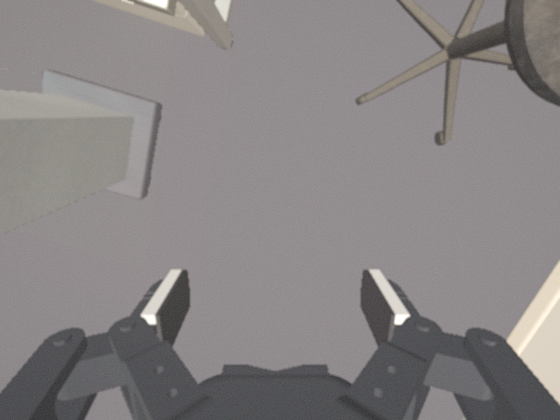

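Composite, 3x/4x crops: in the scene, the extractor rim corners are at crop (152,26), (20,130), (235,262) and (362,133). The tab is at (290,165). The cassette corners are at (30,113), (172,48) and (205,269). The wrist view shows only floor.

```bash
cat > h.py <<'E'
import numpy as np
def ray(s,p,z):
    R=np.array(s["R"]);t=np.array(s["t"])
    d=R.T@np.array([(p[0]-s["cx"])/s["fx"],(p[1]-s["cy"])/s["fy"],1]);c=-R.T@t
    return c+d*(z-c[2])/d[2]
def wcam(s,pos,rot):
    from scipy.spatial.transform import Rotation as Ro
    T=np.eye(4);T[:3,:3]=Ro.from_euler("xyz",rot,degrees=True).as_matrix();T[:3,3]=pos
    M=T@s["mount"];s=dict(s);s["R"]=M[:3,:3].T;s["t"]=-M[:3,:3].T@M[:3,3];return s
def box(P):  # P: far-?, ordered corners
    P=np.array(P);n=len(P)
    for i in range(n): v=P[(i+1)%n]-P[i];print(P[i].round(1),"edge",np.linalg.norm(v).round(1),np.degrees(np.arctan2(v[1],v[0])).round(1))
    print("ctr",P.mean(0).round(1))
E
python3 - <<'E'
import pickle;from h import *
d=pickle.load(open("d0.pkl","rb"));s=d["scene"];q=d["side"]
f=lambda x,y,k,ox,oy:(x/k+ox-.3,y/k+oy-.3)
box([ray(s,f(x,y,3,205,185),76) for x,y in((152,26),(20,130),(235,262),(362,133))])
box([ray(q,f(x,y,3,225,195),76) for x,y in((75,40),(27,135),(311,160),(325,62))])
print("cass")
box([ray(s,f(x,y,4,360,165),12) for x,y in((30,113),(172,48),(205,269))])
for x,y in((150,75),(240,128),(158,70),(246,125)):print(ray(s,f(x,y,4,360,165),50))
for x,y in((541-400,348-330),(663-400,370-330)):print(ray(q,f(x,y,5,320,180),50))
print("tab",ray(s,f(290,158,3,205,185),94),ray(q,f(305,77,3,225,195),94))
E
```

```text
[681.1  28.2  76. ] edge 150.9 101.3
[651.6 176.2  76. ] edge 208.9 -168.0
[447.2 132.7  76. ] edge 156.4 -77.1
[482.  -19.8  76. ] edge 204.8 13.6
ctr [565.5  79.3  76. ]
[680.8  32.3  76. ] edge 154.7 102.6
[647.  183.3  76. ] edge 202.7 -165.5
[450.7 132.6  76. ] edge 151.1 -79.3
[478.7 -15.8  76. ] edge 207.7 13.4
ctr [564.3  83.1  76. ]
cass
[ 551.8 -237.4   12. ] edge 122.2 -97.6
[ 535.7 -358.6   12. ] edge 207.7 136.4
[ 385.3 -215.4   12. ] edge 167.9 -7.5
ctr [ 491.  -270.4   12. ]
[ 500.61047609 -288.54106392   50.        ]
[ 430.92663622 -292.84330339   50.        ]
[ 500.58457074 -296.15668873   50.        ]
[ 430.32418422 -297.84992237   50.        ]
[ 500.24724836 -293.50632953   50.        ]
[ 424.85330145 -291.17490149   50.        ]
tab [484.8831797  49.7633387  94.       ] [479.45604637  48.73677055  94.        ]
```

Request:
apply_moves(angular=[[0,0,-0.33],[0,0,-0.33],[0,0,-0.33],[0,0,-0.33],[0,0,-0.33],[0,0,-0.33],[0,0,-0.33],[0,0,-0.33],[0,0,0],[0,0,0],[0,0,0]], travel=[[0.7,0.9,0],[0.7,0.9,0],[0.7,0.9,0],[0.7,0.9,0],[0.7,0.9,0],[0.7,0.9,0],[0.7,0.9,0],[0.7,0.9,0],[0,0,0],[0,0,0],[0,0,0]], jaw=[1,1,1,1,1,1,1,1,1,1,1])

```text
time: 1.52
tool_pos: [393.7, -288.2, 256.1]
tcp_rot: [180.0, 0.0, -4.7]
ft_force: [0.5, 0.1, -0.6]
finger_gap: 85.4
grip_force: 0.0
```

```bash
cat > snap.py <<'E'
import sys,cv2,pickle
from bench import r
from h import *
n=sys.argv[1];st=r.sense();print({k:np.round(st[k],1) for k in("time","tool_pos","tcp_rot","ft_force","finger_gap","grip_force","joint_pos")})
s=wcam(r.snapshot("wrist"),st["tool_pos"],st["tcp_rot"])
pickle.dump(s,open(n+".pkl","wb"));cv2.imwrite(f"pics/{n}.png",s["color"][:,:,::-1])
E
python3 snap.py w1
```

```text
{'time': np.float64(1.5), 'tool_pos': array([ 393.7, -288.2,  256.1]), 'tcp_rot': array([180. ,   0. ,  -4.7]), 'ft_force': array([ 0.5,  0.1, -0.6]), 'finger_gap': np.float64(85.4), 'grip_force': np.float64(0.0), 'joint_pos': array([-42.2, -10.1, 102.6,  -0. ,  87.5,  52.5])}
```

Request:
apply_moves(angular=[[0,0,0.25],[0,0,0.25],[0,0,0.25],[0,0,0.25],[0,0,0.25],[0,0,0.25],[0,0,0.25],[0,0,0.25],[0,0,0.25],[0,0,0],[0,0,0],[0,0,0]], travel=[[0.2,0.9,0],[0.2,0.9,0],[0.2,0.9,0],[0.2,0.9,0],[0.2,0.9,0],[0.2,0.9,0],[0.2,0.9,0],[0.2,0.9,0],[0.2,0.9,0],[0,0,0],[0,0,0],[0,0,0]], jaw=[1,1,1,1,1,1,1,1,1,1,1,1])

```text
time: 3.08
tool_pos: [466.3, 35.5, 256.3]
tcp_rot: [180.0, 0.0, 13.3]
ft_force: [-0.5, -0.0, -0.3]
finger_gap: 85.6
grip_force: 0.0
```

```bash
python3 snap.py w2; python3 - <<'E'
import cv2,numpy as np
a=cv2.imread("pics/w1.png");b=cv2.imread("pics/w2.png")
cv2.imwrite("pics/w12.png",np.vstack([a[0:300],b[0:300]]))
E
```

```text
{'time': np.float64(3.1), 'tool_pos': array([466.3,  35.5, 256.3]), 'tcp_rot': array([180. ,   0. ,  13.3]), 'ft_force': array([-0.5, -0. , -0.3]), 'finger_gap': np.float64(85.6), 'grip_force': np.float64(0.0), 'joint_pos': array([ -1.9, -13.5, 105.5,  -0. ,  88. ,  74.8])}
```

View pics/w12.png

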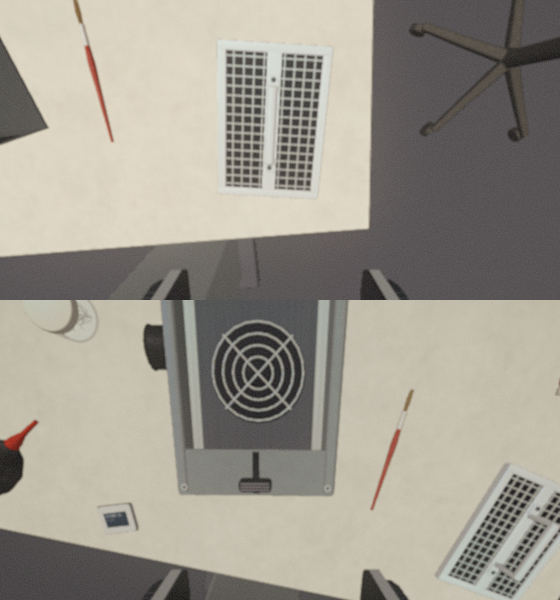

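The upper half (wrist over the cassette) shows cassette corners at (218,41), (332,46), (320,198) and (218,190), and the bar from (276,83) to (270,166). The lower half shows the extractor's near corners at (178,194) and (334,195), the wide flange edge at row 149, and the tab at (255,181).

```bash
python3 - <<'E'
import pickle,cv2;from h import *
a=pickle.load(open("w1.pkl","rb"));b=pickle.load(open("w2.pkl","rb"))
box([ray(a,p,12) for p in((218,41),(332,46),(320,198),(218,190))])
h=[ray(a,p,50) for p in((276,83),(271,166))];box(h)
print("extr near corners, flange edge");box([ray(b,p,76) for p in((178,194),(334,195))]);box([ray(b,p,76) for p in((187,149),(326,149))])
print("outer side edges");box([ray(b,p,76) for p in((178,194),(162,0))]);box([ray(b,p,76) for p in((334,195),(348,0))])
print("tab",ray(b,(255,180),94))
print("ledge",*[ray(b,p,44) for p in((203,149),(197,0),(313,149),(317,0))])
cv2.imwrite("pics/z.png",cv2.resize(np.vstack([a["color"][30:210,200:350],b["color"][40:220,150:360][:, :150]])[:,:,::-1],None,fx=1,fy=1))
E
```

```text
[ 553.2 -239.8   12. ] edge 122.6 -96.9
[ 538.4 -361.5   12. ] edge 170.0 173.7
[ 369.5 -342.8   12. ] edge 128.1 80.7
[ 390.2 -216.4   12. ] edge 164.7 -8.2
ctr [ 462.8 -290.1   12. ]
[ 503.5 -298.1   50. ] edge 83.3 171.6
[ 421.1 -285.9   50. ] edge 83.3 -8.4
ctr [ 462.3 -292.    50. ]
extr near corners, flange edge
[446.  133.2  76. ] edge 160.9 -77.1
[481.9 -23.7  76. ] edge 160.9 102.9
ctr [464.   54.8  76. ]
[493.6 130.5  76. ] edge 136.6 -76.7
[524.9  -2.5  76. ] edge 136.6 103.3
ctr [509.3  64.   76. ]
outer side edges
[446.  133.2  76. ] edge 170.5 11.9
[612.8 168.5  76. ] edge 170.5 -168.1
ctr [529.4 150.8  76. ]
[481.9 -23.7  76. ] edge 171.4 12.9
[649.1  14.5  76. ] edge 171.4 -167.1
ctr [565.5  -4.6  76. ]
tab [482.71434602  58.65774312  94.        ]
ledge [491.9279742  121.75525804  44.        ] [627.54961539 148.69445221  44.        ] [519.37863034   5.24495054  44.        ] [653.42076451  38.68415538  44.        ]
```

Request:
apply_moves(angular=[[0,0,-0.29],[0,0,-0.29],[0,0,-0.29],[0,0,-0.29],[0,0,-0.29],[0,0,-0.29],[0,0,-0.29],[0,0,-0.29],[0,0,-0.29],[0,0,0],[0,0,0],[0,0,0],[0,0,0],[0,0,0],[0,0,0],[0,0,0],[0,0,0],[0,0,0]], travel=[[0,-0.9,0],[0,-0.9,0],[0,-0.9,0],[0,-0.9,0],[0,-0.9,0],[0,-0.9,0],[0,-0.9,0],[0,-0.9,0],[-0.1,-0.95,0],[0,0,0],[0,0,-0.8],[0,0,-0.8],[0,0,-0.8],[0,0,-0.8],[0,0,-0.8],[0,0,-0.6],[0,0,-0.4],[0,0,-0.1]], jaw=[1,1,1,1,1,1,1,1,1,1,1,1,1,1,1,1,1,1])

```text
time: 5.38
tool_pos: [461.8, -288.8, 51.4]
tcp_rot: [-179.9, 0.1, -7.5]
ft_force: [-0.7, -0.3, 0.5]
finger_gap: 85.3
grip_force: 0.0
```

Request:
apply_moves(angular=[[0,0,0],[0,0,0],[0,0,0],[0,0,0],[0,0,0],[0,0,0],[0,0,0],[0,0,0],[0,0,0],[0,0,0]], travel=[[0,0,0],[0,0,0],[0,0,0],[0,0,0],[0,0,0],[0,0,0],[0,0,0],[0,0,0],[0,0,0],[0,0,0]], jaw=[0,0,0,0,0,0,0,0,0,0], force=90)

```text
time: 6.62
tool_pos: [462.7, -289.5, 52.9]
tcp_rot: [180.0, -0.0, -7.5]
ft_force: [-1.8, 1.1, 5.4]
finger_gap: 8.1
grip_force: 88.0
```

Request:
apply_moves(angular=[[0,0,0],[0,0,0],[0,0,0],[0,0,0],[0,0,0],[0,0,0],[0,0,0],[0,0,0]], travel=[[0,0,0.3],[0,0,0.6],[0,0,0.8],[0,0,0.8],[0,0,0.8],[0,0,0.4],[0,0,0],[0,0,0]], jaw=[0,0,0,0,0,0,0,0])

```text
time: 7.62
tool_pos: [461.6, -288.8, 198.5]
tcp_rot: [-179.9, 0.1, -7.5]
ft_force: [1.0, 0.1, -5.0]
finger_gap: 8.3
grip_force: 88.1
```

```bash
python3 snap.py w3
```

```text
{'time': np.float64(7.6), 'tool_pos': array([ 461.6, -288.8,  198.5]), 'tcp_rot': array([-1.799e+02,  1.000e-01, -7.500e+00]), 'ft_force': array([ 1. ,  0.1, -5. ]), 'finger_gap': np.float64(8.3), 'grip_force': np.float64(88.1), 'joint_pos': array([-37.4,   1. ,  98.2,   0. ,  81. ,  60.1])}
```

View pics/w3.png

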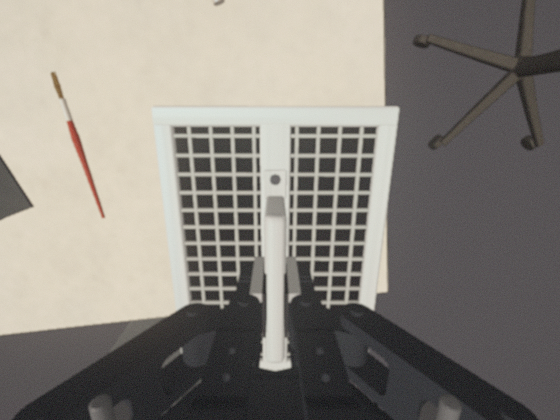

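The cassette is held square in the jaws, with its far top corners at (153,109) and (397,108).

```bash
python3 - <<'E'
import pickle;from h import *
s=pickle.load(open("w3.pkl","rb"));P=[ray(s,p,158.5) for p in((154,109),(397,108))];box(P)
a=np.radians(-7.5);v=(P[0]+P[1])/2-[461.6,-288.8,0];c,n=np.cos(a),np.sin(a)
print("tool-frame far edge:",v[0]*c+v[1]*n,-v[0]*n+v[1]*c,"-> offset fwd",v[0]*c+v[1]*n-86)
# TCP poses: cassette near-bottom edge (xn,zn) at tilt th, extractor frame
O=np.array([582.4,81.2]);y=np.radians(12.7)
off=v[0]*c+v[1]*n-86
def tcp(xn,zn,th):
    t=np.radians(th);l=86-off
    X=xn+l*np.cos(t)-52*np.sin(t);Z=zn+l*np.sin(t)+52*np.cos(t)
    return np.r_[O+X*np.array([np.cos(y),np.sin(y)]),Z]
for q in((-55,90,20),(-55,48,20),(-103,48,20),(-103,46.5,15),(-103,46,10),(-103,45.5,5),(-103,44.5,0)):print(q,tcp(*q).round(1))
E
```

```text
[ 552.6 -239.8  158.5] edge 120.9 -97.3
[ 537.3 -359.8  158.5] edge 120.9 82.7
ctr [ 545.  -299.8  158.5]
tool-frame far edge: 84.09198468111697 -0.03596657298909278 -> offset fwd -1.9080153188830309
(-55, 90, 20) [592.   83.4 168.9]
(-55, 48, 20) [592.   83.4 126.9]
(-103, 48, 20) [545.2  72.8 126.9]
(-103, 46.5, 15) [551.6  74.3 119.5]
(-103, 46, 10) [557.6  75.6 112.5]
(-103, 45.5, 5) [562.9  76.8 105. ]
(-103, 44.5, 0) [567.7  77.9  96.5]
```

Request:
apply_moves(angular=[[0,0,0.36],[0,0,0.36],[0,0,0.36],[0,0,0.36],[0,0,0.36],[0,0,0.36],[0,0,0.36],[0.117,-0.518,0],[0.117,-0.518,0],[0.117,-0.518,0],[0.117,-0.518,0],[0,0,0],[0,0,0],[0,0,0],[0,0,0]], travel=[[0.33,0.93,0],[0.33,0.93,0],[0.33,0.93,0],[0.33,0.93,0],[0.33,0.93,0],[0.33,0.93,0],[0.33,0.93,0],[0.33,0.93,0],[0.33,0.93,0],[0.33,0.93,0],[0,0,0],[0,0,-0.3],[0,0,-0.3],[0,0,0],[0,0,0]], jaw=[0,0,0,0,0,0,0,0,0,0,0,0,0,0,0])

```text
time: 9.55
tool_pos: [594.5, 82.3, 176.0]
tcp_rot: [-180.0, -16.9, 12.6]
ft_force: [-0.1, -1.0, -3.2]
finger_gap: 8.3
grip_force: 88.4
```

```bash
python3 snap.py w4; python3 - <<'E'
from bench import r
import cv2,numpy as np,pickle
d={n:r.snapshot(n) for n in("scene","side")};pickle.dump(d,open("d4.pkl","wb"))
f=lambda im:cv2.resize(np.clip(im[:,:,::-1]*1.3,0,255).astype(np.uint8),(400,300),interpolation=cv2.INTER_CUBIC)
w=cv2.resize(cv2.imread("pics/w4.png"),(400,300))
cv2.imwrite("pics/m4.png",np.vstack([np.hstack([f(d["scene"]["color"][120:300,180:420]),f(d["side"]["color"][130:295,180:400])]),np.hstack([w,w*0])]))
E
```

```text
{'time': np.float64(9.6), 'tool_pos': array([594.5,  82.3, 176. ]), 'tcp_rot': array([-180. ,  -16.9,   12.6]), 'ft_force': array([-0.1, -1. , -3.2]), 'finger_gap': np.float64(8.3), 'grip_force': np.float64(88.4), 'joint_pos': array([  1.1,  -4.1, 107.1,   3.9,  60.4,  77. ])}
```

View pics/m4.png

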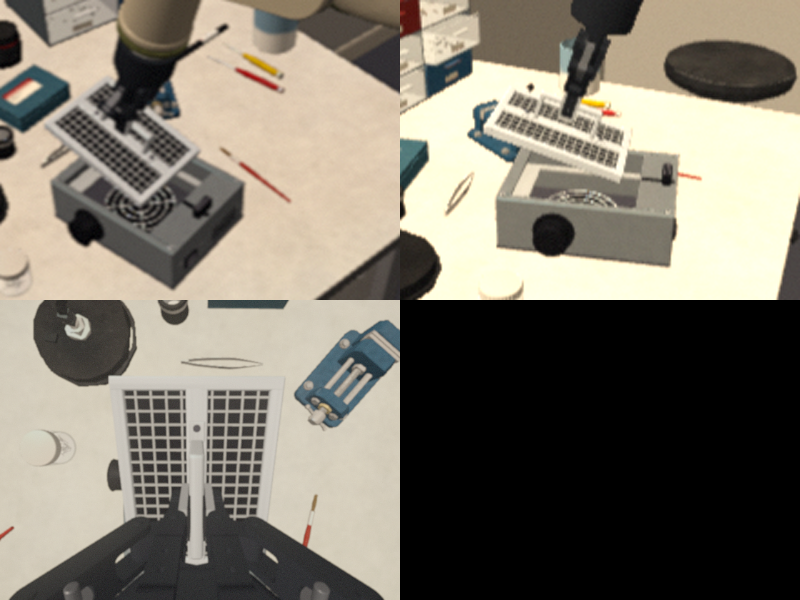

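The cassette is tilted over the extractor, near end low: its near edge is at scene crop (140,200)-(198,150), inside the opening. I'll lower it and feed it under the wide flange.

Request:
apply_moves(angular=[[0,0,0],[0,0,0],[0,0,0],[0,0,0],[0,0,0],[0,0,0]], travel=[[0.015,0.045,-0.4],[0,0,-0.4],[0,0,-0.35],[0,0,-0.18],[0,0,0],[0,0,0]], jaw=[0,0,0,0,0,0])

```text
time: 10.45
tool_pos: [595.4, 84.5, 123.7]
tcp_rot: [-180.0, -17.1, 12.6]
ft_force: [-0.1, 0.5, -3.0]
finger_gap: 7.9
grip_force: 88.4
```

Request:
apply_moves(angular=[[0,0,0],[0,0,0],[0,0,0],[0,0,0],[0,0,0]], travel=[[-0.2,-0.045,0],[-0.2,-0.045,0],[-0.2,-0.045,0],[0,0,0],[0,0,0]], jaw=[0,0,0,0,0])

```text
time: 11.08
tool_pos: [571.1, 79.1, 123.4]
tcp_rot: [-180.0, -17.0, 12.6]
ft_force: [0.3, 0.6, -4.5]
finger_gap: 7.6
grip_force: 88.5
```

Request:
apply_moves(angular=[[0,0,0],[0,0,0],[0,0,0],[0,0,0],[0,0,0],[0,0,0]], travel=[[-0.15,-0.034,-0.02],[-0.15,-0.034,0],[-0.15,-0.034,0],[-0.12,-0.027,0],[0,0,0],[0,0,0]], jaw=[0,0,0,0,0,0])

```text
time: 11.82
tool_pos: [548.3, 73.9, 122.5]
tcp_rot: [-180.0, -17.0, 12.6]
ft_force: [0.0, 0.2, -3.5]
finger_gap: 7.9
grip_force: 88.5
```

```bash
python3 - <<'E'
from bench import r
import cv2,numpy as np
d={n:r.snapshot(n) for n in("scene","side")}
f=lambda im:cv2.resize(np.clip(im[:,:,::-1]*1.3,0,255).astype(np.uint8),(400,300),interpolation=cv2.INTER_CUBIC)
cv2.imwrite("pics/m5.png",np.hstack([f(d["scene"]["color"][175:295,200:360]),f(d["side"]["color"][175:280,220:360])]))
E
```

```text
(no output)
```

View pics/m5.png

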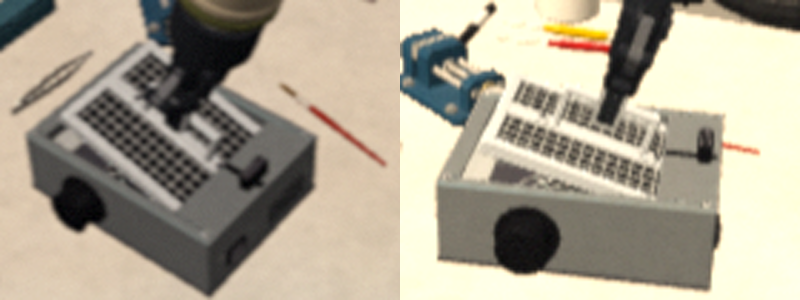

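The near end is under the wide flange, clear of contact, with the far end above the opening inside the narrow flange. I'll rotate it down.

Request:
apply_moves(angular=[[-0.0585,0.259,0],[-0.0585,0.259,0],[-0.0585,0.259,0],[-0.0585,0.259,0],[-0.0585,0.259,0],[-0.0585,0.259,0],[-0.0585,0.259,0],[-0.0585,0.259,0],[0,0,0],[0,0,0]], travel=[[0.058,0.012,-0.075],[0.058,0.012,-0.075],[0.058,0.012,-0.075],[0.058,0.012,-0.08],[0.058,0.012,-0.08],[0.058,0.012,-0.08],[0.058,0.012,-0.08],[0.058,0.012,-0.08],[0,0,0],[0,0,0]], jaw=[0,0,0,0,0,0,0,0,0,0])

```text
time: 13.18
tool_pos: [566.7, 77.8, 97.1]
tcp_rot: [-180.0, -0.0, 12.7]
ft_force: [0.3, -0.4, -3.8]
finger_gap: 7.7
grip_force: 88.6
```

Almost flat with no contact force. I'll lower it a touch, release, and look.

Request:
apply_moves(angular=[[0,0,0],[0,0,0],[0,0,0],[0,0,0],[0,0,0],[0,0,0],[0,0,0],[0,0,0]], travel=[[0,0,-0.025],[0,0,0],[0,0,0],[0,0,0],[0,0,0],[0,0,0],[0,0,0],[0,0,0]], jaw=[0,0,0,0.4,0.5,0.5,0.5,0.5])

```text
time: 14.18
tool_pos: [566.7, 77.7, 96.3]
tcp_rot: [-180.0, -0.0, 12.6]
ft_force: [-0.5, -0.0, -0.6]
finger_gap: 42.3
grip_force: 0.0
```

Request:
apply_moves(angular=[[0,0,0],[0,0,0],[0,0,0],[0,0,0],[0,0,0],[0,0,0],[0,0,0],[0,0,0],[0,0,0]], travel=[[0,0,0.3],[0,0,0.6],[0,0,0.8],[-0.5,-0.11,0.8],[-0.8,-0.18,0.3],[-0.8,-0.18,0],[-0.6,-0.13,0],[0,0,0],[0,0,0]], jaw=[0.5,0.5,0.3,0,0,0,0,0,0])

```text
time: 15.3
tool_pos: [459.5, 53.8, 209.2]
tcp_rot: [180.0, -0.1, 12.6]
ft_force: [1.3, 0.6, 0.4]
finger_gap: -0.0
grip_force: 0.0
```

```bash
python3 snap.py w6;  python3 - <<'E'
from bench import r
import cv2,numpy as np
d={n:r.snapshot(n) for n in("scene","side")}
f=lambda im:cv2.resize(np.clip(im[:,:,::-1]*1.3,0,255).astype(np.uint8),(400,300),interpolation=cv2.INTER_CUBIC)
w=cv2.resize(cv2.imread("pics/w6.png")[0:225,130:430],(400,300))
cv2.imwrite("pics/m6.png",np.vstack([np.hstack([f(d["scene"]["color"][175:295,200:360]),f(d["side"]["color"][175:280,220:360])]),np.hstack([w,w*0])]))
E
```

```text
{'time': np.float64(15.3), 'tool_pos': array([459.5,  53.8, 209.2]), 'tcp_rot': array([ 1.80e+02, -1.00e-01,  1.26e+01]), 'ft_force': array([1.3, 0.6, 0.4]), 'finger_gap': np.float64(-0.0), 'grip_force': np.float64(0.0), 'joint_pos': array([  0.3, -12.9, 109.9,   0. ,  82.9,  77.7])}
```

View pics/m6.png

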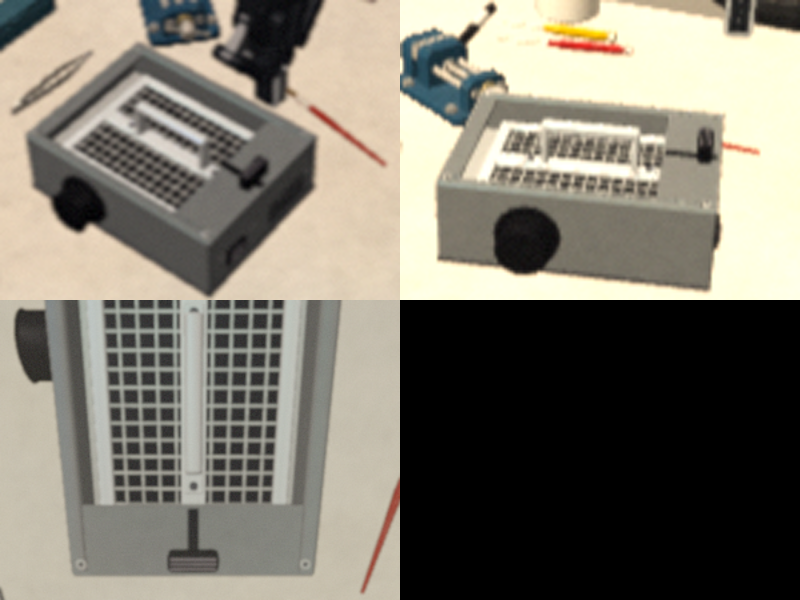

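The cassette lies flat in the opening. The wrist crop shows the tab at (193,562), fully back and centred. I'll bring the closed fingertips down behind the tab.

Request:
apply_moves(angular=[[0,0,0],[0,0,0],[0,0,0],[0,0,0],[0,0,0],[0,0,0],[0,0,0]], travel=[[-0.36,-0.09,-0.4],[0,0,-0.7],[0,0,-0.7],[0,0,-0.5],[0,0,-0.3],[0,0,0],[0,0,0]], jaw=[0,0,0,0,0,0,0])

```text
time: 16.32
tool_pos: [445.0, 50.2, 105.2]
tcp_rot: [180.0, -0.1, 12.7]
ft_force: [-0.4, 0.2, 0.1]
finger_gap: 0.1
grip_force: 0.0
```

Request:
apply_moves(angular=[[0,0,0],[0,0,0],[0,0,0],[0,0,0],[0,0,0],[0,0,0],[0,0,0]], travel=[[0.12,0.027,0],[0.12,0.027,0],[0.12,0.027,0],[0.12,0.027,0],[0.12,0.027,0],[0,0,0],[0,0,0]], jaw=[0,0,0,0,0,0,0])

```text
time: 17.2
tool_pos: [468.5, 55.6, 104.2]
tcp_rot: [-180.0, -0.0, 12.6]
ft_force: [-0.1, -0.4, 0.2]
finger_gap: -0.0
grip_force: 0.0
```

Request:
apply_moves(angular=[[0,0,0],[0,0,0],[0,0,0],[0,0,0]], travel=[[0.1,0.022,0],[0.1,0.022,0],[0.1,0.022,0],[0.1,0.022,0]], jaw=[0,0,0,0])

```text
time: 17.7
tool_pos: [483.2, 59.0, 104.1]
tcp_rot: [-180.0, 0.2, 12.7]
ft_force: [-8.5, -1.2, 6.6]
finger_gap: -0.1
grip_force: 4.2
```

Request:
apply_moves(angular=[[0,0,0],[0,0,0],[0,0,0],[0,0,0]], travel=[[0.05,0.011,0],[0.05,0.011,0],[0,0,0],[0,0,0]], jaw=[0,0,0,0])

```text
time: 18.2
tool_pos: [485.3, 59.4, 104.0]
tcp_rot: [-180.0, 0.4, 12.7]
ft_force: [-19.1, -3.5, 15.3]
finger_gap: -0.4
grip_force: 10.1
```

Force is rising near the expected end point of X=-99. I'll push a little more, then back off and look.

Request:
apply_moves(angular=[[0,0,0],[0,0,0],[0,0,0]], travel=[[0.03,0.007,0],[0,0,0],[0,0,0]], jaw=[0,0,0])

```text
time: 18.58
tool_pos: [485.4, 59.4, 104.0]
tcp_rot: [-180.0, 0.6, 12.7]
ft_force: [-27.0, -5.4, 22.6]
finger_gap: -0.1
grip_force: 13.7
```

Request:
apply_moves(angular=[[0,0,0],[0,0,0],[0,0,0],[0,0,0],[0,0,0],[0,0,0],[0,0,0]], travel=[[-0.4,-0.09,0],[-0.2,-0.05,0.5],[0,0,0.8],[0,0,0.8],[0,0,0.8],[0,0,0],[0,0,0]], jaw=[0,0,0,0,0,0,0])

```text
time: 19.45
tool_pos: [465.4, 54.6, 219.8]
tcp_rot: [-180.0, 0.0, 12.6]
ft_force: [0.7, 0.6, 0.1]
finger_gap: -0.1
grip_force: 0.0
```

```bash
python3 snap.py w7;  python3 - <<'E'
from bench import r
import cv2,numpy as np
d={n:r.snapshot(n) for n in("scene","side")}
f=lambda im:cv2.resize(np.clip(im[:,:,::-1]*1.3,0,255).astype(np.uint8),(400,300),interpolation=cv2.INTER_CUBIC)
w=cv2.resize(cv2.imread("pics/w7.png")[0:225,130:430],(400,300))
cv2.imwrite("pics/m7.png",np.vstack([np.hstack([f(d["scene"]["color"][175:295,200:360]),f(d["side"]["color"][175:280,220:360])]),np.hstack([w,w*0])]))
E
```

```text
{'time': np.float64(19.4), 'tool_pos': array([465.4,  54.6, 219.8]), 'tcp_rot': array([-180. ,    0. ,   12.6]), 'ft_force': array([0.7, 0.6, 0.1]), 'finger_gap': np.float64(-0.1), 'grip_force': np.float64(0.0), 'joint_pos': array([  0.4, -12.2, 108.2,   0. ,  84. ,  77.8])}
```

View pics/m7.png

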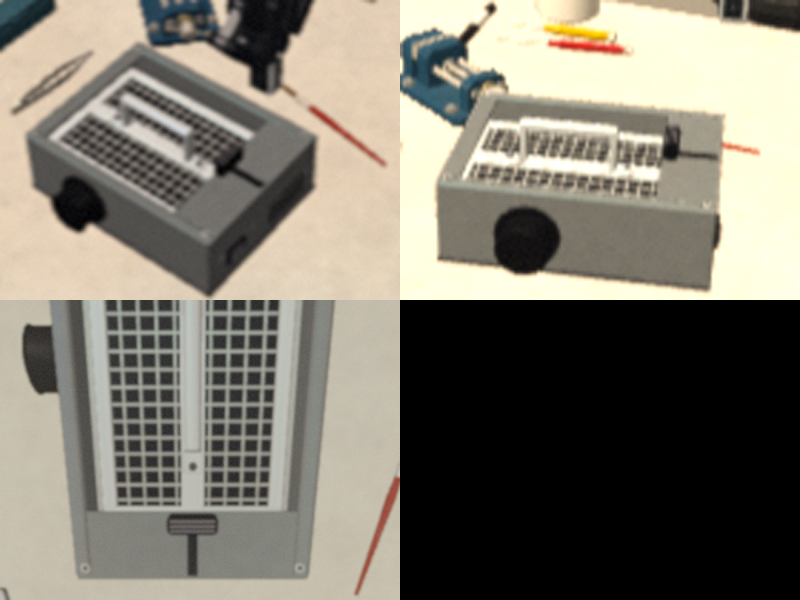

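The tab is at the front end of its slot, with its front face at the flange edge (wrist crop row 515 against 512). The cassette has moved forward under the far flange. I'll check the bar end and tab numerically, then hand in.

```bash
python3 - <<'E'
import pickle;from h import *
s=pickle.load(open("w7.pkl","rb"));e=np.array([np.cos(np.radians(12.7)),np.sin(np.radians(12.7))])
X=lambda c,rw,z:((ray(s,(130+c*.75,(rw-300)*.75),z)[:2]-[582.4,81.2])@e).round(1)
print("bar end (want -37)",X(193,451,94),"tab top rear (want -88)",X(193,535,94),"top front (-76)",X(193,520,94),"flange edge (-75)",X(120,512,76))
E
```

```text
bar end (want -37) -38.2 tab top rear (want -88) -87.6 top front (-76) -78.3 flange edge (-75) -76.0
```

All of these match the home position to within the measurement error.

```bash
python3 -c "
from bench import r
print(r.hand_in())"
```

```text
the job is handed in; nothing more can be done
None
```

The cassette lies flat in the extractor and the thumb slide is at its forward stop, measured within about 2 mm of the home position; I handed the job in at about 19.5 s, and no verdict was returned.

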